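# Hold the loose hinge leaf to the jamb for pinning

### The arm

A 6-joint arm with a two-finger parallel gripper is mounted at the origin on the work surface. World frame = base frame: x ahead of the robot, y to its left, z up, the work surface at z = 0. Lengths are in m, angles in rad, forces in N, time in s.
With the tool pointing down it reaches from about 0.325 to 0.85 m from the base axis. Payload 15.5 kg.
Tool frame: the origin (TCP) lies on the centre line of the jaws, within the pads' length; the fingertips stand 25 mm ahead of it and the grasp point (between the pads) lies 6 mm ahead of it (env.tip_reach is the distance from the TCP to the fingertips, in m); z points along the fingers, y is the line along which they close (so a half turn about z gives the same grasp; the last joint's range is limited). The gripper opens to 91 mm and grips with 3 to 60 N. Pads are 32 mm wide; open, the fingers measure 118 mm over their backs; the gripper's body (76 mm by 178 mm) begins 60 mm behind the grasp point.
Start: joints at [1.117, 0.494, 1.345, -0, 1.302, -0.096], TCP at [0.219, 0.585, 0.204] pointing down, gripper open.
Joint ranges: [-2.91, 2.91], [-0.82, 2.16], [0.22, 2.67], [-1.22, 4.37], [0.12, 2.79], [-3.08, 3.08]. Speed limits (rad/s): [1.89, 1.89, 2.57, 3.01, 3.01, 3.01].

### API

Orientations are given as a rotation vector (axis times angle).
In Python, from workcell import env, optics gives the robot as it stands.
- The arm moves only by the shell command python3 -m handwheel 'ROWS'. ROWS is JSON, a list of rows, each a list of 7 numbers: the gripper's target within -1 to 1 (shut at 1, half-way at 0, fully open at -1), then the shift along the tool's x, y, z in mm, then the turn, a rotation vector about the tool's x, y, z in degrees. In form: [[grip, tx, ty, tz, wx, wy, wz], ...]. A call has 1 to 10 rows; each row is the pose to reach, as a shift and turn from the pose commanded when the call began, along the tool's axes at that moment; what a row does not reach only later rows make up. A row lasts 1/12 s, in which the tool goes at most 41.7 mm and 7.16 degrees, less where a joint would pass 70% of its speed; a pose out of reach is approached as far as the arm can. A call with a gripper value outside its range is refused whole. The fingers move at their own pace and stop on an object; the grip force is fixed at half the most. Time passes only in rows, so rows that repeat a pose let the fingers close. It gives the time, the measured TCP pose, the force, the opening and the grip force at its end, in the units of the state.
- env.state(): the state, without advancing time (a new reading comes with each control period).
- optics.grab_frame(name): name is "side" or "top" or "wrist"; returns the picture (480x640x3 uint8, red, green, blue); there is no depth.
- optics.camera_info(name): a dict with "mtx" (3x3 intrinsics, pixels), "rvec" (rotation vector, rad) and "tvec" (3), from world to camera coordinates, as OpenCV has them. Camera axes: x right, y down, z forward; pixel columns grow to the right and rows downward; lengths in m; the calibration is good to about 2 mm. A picture is of the moment at which its call begins: read the wrist's pose just before it. camera_info takes no time and is no camera call; for the wrist camera it gives the pose at the moment of the call.
- env.hand_in(): hands the job in; it is judged then, once.
Trained networks look in the newest picture that a camera, given by its name, has taken for a name from the list of things; names that differ only in an ending like _2 or _b are one class to them, and where a whole thing is asked for, a point or a joint stands for the part that bears it (a point fixed in the world has none). Each returns a list of dicts, best first, with "p" (0 to 1); they miss things now and then, are a little off and sometimes report something else, mostly with a low value. They report only what shows in the picture. A call takes as long as a camera call.
- optics.cut_out(camera, target): "pixels" (480x640 bool, what is visible of it) and "position" ([row, column] in pixels, amid what is visible of it).
The state is a dict: "time": time; "joints": joint angles; "joint_vel": joint speeds; "effort": joint torques, N m; "ee_pos": TCP position; "tcp_rot": TCP orientation; "ft_force": force on the tool from outside, world axes, zero at the start; "moment": the same for the moment, N m; "width": finger opening in m; "grasp_force": force on a finger pad.
Only numpy, scipy, OpenCV 4.12 (cv2) and the standard library are available. Lean on these libraries where they do the work, as an engineer would, in place of code of your own. Each camera call takes 0.05 s, during which the arm holds its last target. There are 200 camera calls.

### The job

Pick up the loose hinge leaf that has a single knuckle and bring it, flat and with its barrel up as it lies, to the leaf screwed on the wooden jamb block, so that its knuckle sits between the two fixed knuckles and all three holes line up for the pin to be pushed straight through. Do it gently, without ramming the leaf into the block, and leave the pin, the two-knuckle leaf and everything else where they are. Finish while still holding the leaf steady in line in the gripper: do not let go and do not rest it on anything.

Things in the scene. Friction and masses are not known exactly. Their poses are not given: they have to be found in the camera images.
- leaf: Loose brass leaf with ONE knuckle, 0.11 to 0.18 kg, flat on the table, barrel up. Plate 42 (x) by 60 (y) by 6 mm thick, origin at the centre of its underside, z up. Knuckle: tube along y at the middle of the plate's +x edge, 20 mm long, 20 mm across, 12 mm hole, joined by a tab 20 mm wide. Grip it over the plate's 60 mm (fingers closing along y), clear of the knuckle.
- leaf_hole (a point): Centre of the hole in the loose leaf's knuckle, 32 mm in +x of the origin of leaf and 10 mm above its underside; axes as leaf, hole along y.
- jamb: Fixed wooden block, 90 (x) by 110 (y) by 60 mm high, origin at the centre of its underside. A brass leaf is screwed flat on its top at the front (-x) edge. Two knuckles overhang that face: tubes along y, 17 mm long, 20 mm across, 12 mm holes, with a 26 mm gap between them, centred on y = 0. Their axis is 10.5 mm in front of the face. Free space below and in front of them.
- jamb_hole (a point): Middle of that gap, on the hole axis, 55.5 mm in -x of the origin of jamb, 70 mm above the table; axes as jamb. The loose leaf's hole centre belongs here, with the same yaw (its +x edge to the block) and its underside level with the block's top, 60 mm up; its knuckle then clears the face by 0.5 mm and has 3 mm of play to each side.
- odd_leaf: Loose brass leaf with TWO knuckles (each 17 mm long, 26 mm gap between them) on its +x edge, plate of the same size as the other; it is the wrong one, not to be moved. Origin at the centre of the plate's underside.
- pin: Brass hinge pin 7 mm thick, 75 mm long, with a 13 mm square head at +x, lying along x on the table; not needed yet, leave it. Origin under its middle.
- dropper: White glue dropper bottle, 48 mm wide, 118 mm tall, bystander. Origin at the centre of its base.
- mallet: Wooden mallet lying on the table, head 48 mm thick and 90 mm long (along y) at the origin, handle 190 mm towards -x, bystander. Origin on the table under the head.
- pencup: Clear cup of pens, 72 mm wide, 145 mm tall with the pens, bystander. Origin at the centre of its base.
- tape: Empty cardboard tape core, 72 mm wide, 22 mm tall, bystander. Origin at the centre of its underside.
- pieces: Stack of four laser-cut plywood pieces about 45 mm across, 20 mm tall, bystander. Origin at the centre of its underside.

How it is judged:
By the outcome, as a careful person would: the job done as asked, in the order asked, and still so for the second after the job is handed in, while the arm keeps its last pose, push and grip.
It also fails if it takes over 35 s, if anything falls off the work surface, if the arm or the gripper's body presses on something with over 40 N, if the wrist force passes 120 N, or if a joint passes its speed limit or range.

## Working session

There is one attempt and no reset: what is moved stays moved. The work goes in short steps, Python scripts to look and compute and a shell command to move; the robot and the scene stay as the last step left them, time stands still between calls to the robot, and variables do not carry over. Pictures are saved under pics/ and viewed, at most 10 in all, crops included, and the job is handed in when it is done.

```bash
mkdir -p pics
cat > h.py <<'E'
import numpy as np, cv2
from workcell import env, optics
def cam(n):
    c=optics.camera_info(n); return np.array(c["mtx"],float),cv2.Rodrigues(np.array(c["rvec"],float))[0],np.array(c["tvec"],float).ravel()
def toplane(c,uv,z):
    K,R,t=c; uv=np.atleast_2d(uv).astype(float)
    d=(R.T@np.linalg.inv(K)@np.c_[uv,np.ones(len(uv))].T).T; o=-R.T@t
    return o+d*((z-o[2])/d[:,2])[:,None]
def proj(c,P):
    K,R,t=c; q=(K@(R@np.atleast_2d(P).T+t[:,None])).T; return q[:,:2]/q[:,2:]
def save(n,im): cv2.imwrite("pics/"+n,im[:,:,::-1])
E
python3 - <<'E'
from h import *
for n in("top","side"):
    im=optics.grab_frame(n); save(n+"0.png",im); np.save(n+"0.npy",im)
    c=cam(n); print(n,"cam at",(-c[1].T@c[2]).round(3), c[0][0,0])
    for t in("leaf","jamb","odd_leaf","pin","dropper","mallet","pencup","tape","pieces"):
        for d in optics.cut_out(n,t)[:2]:
            p=d["position"]; print(t,round(d["p"],2),np.round(p),d["pixels"].sum(),toplane(c,[p[1],p[0]],0.003)[0].round(3))
            r=cv2.minAreaRect(np.argwhere(d["pixels"])[:,::-1].astype(np.float32)); 
            if t in("leaf","jamb","odd_leaf"): print("   rect",toplane(c,cv2.boxPoints(r),0.006 if t!="jamb" else .06).round(3)[:,:2].tolist())
print(env.state())
E
```

```text
top cam at [ 0.468 -0.018  1.429] 618.5234029679542
leaf 0.94 [298. 208.] 550 [0.461 0.259 0.003]
   rect [[0.495, 0.279], [0.493, 0.222], [0.431, 0.223], [0.433, 0.28]]
jamb 0.8 [214. 418.] 2322 [ 0.643 -0.231  0.003]
   rect [[0.679, -0.166], [0.686, -0.282], [0.576, -0.288], [0.569, -0.172]]
odd_leaf 0.69 [257. 297.] 610 [0.552 0.053 0.003]
   rect [[0.556, 0.098], [0.602, 0.056], [0.56, 0.01], [0.514, 0.052]]
pin 0.57 [189. 312.] 103 [0.709 0.014 0.003]
pin 0.19 [250. 516.] 1726 [ 0.553 -0.453  0.003]
dropper 0.71 [176. 238.] 442 [0.744 0.186 0.003]
mallet 0.93 [251. 514.] 1687 [ 0.551 -0.448  0.003]
pencup 0.66 [211. 124.] 1084 [0.67  0.454 0.003]
tape 0.96 [318. 379.] 374 [ 0.407 -0.133  0.003]
pieces 0.94 [202. 184.] 385 [0.687 0.312 0.003]
side cam at [ 0.144 -0.645  0.642] 437.839060683685
leaf 0.82 [224. 219.] 329 [0.46  0.255 0.003]
   rect [[0.434, 0.278], [0.5, 0.271], [0.48, 0.206], [0.417, 0.215]]
jamb 0.95 [297. 405.] 3397 [ 0.657 -0.216  0.003]
   rect [[0.544, -0.198], [0.688, -0.14], [0.68, -0.304], [0.552, -0.339]]
odd_leaf 0.83 [247. 295.] 460 [0.565 0.058 0.003]
[... 375 characters left out ...]
2. 282.] 192 [0.701 0.344 0.003]
{'time': 1.0, 'joints': array([ 1.11646736e+00,  4.93568201e-01,  1.34547714e+00, -2.45614554e-05,
        1.30250834e+00, -9.55285726e-02]), 'joint_vel': array([-0.00101919,  0.00036308, -0.00137036, -0.00069888, -0.00083386,
        0.00019649]), 'effort': array([-1.50570184e-03, -8.78669429e+01, -3.82269466e+01,  7.06073362e-02,
        4.36986680e-02,  2.70192930e-05]), 'ee_pos': array([0.21949665, 0.58520188, 0.20394251]), 'tcp_rot': array([5.60567988e-01, 3.09114190e+00, 4.88220752e-05]), 'ft_force': array([ 0.01814271, -0.10759411, -0.73198935]), 'moment': array([ 0.00265547,  0.011916  , -0.07861879]), 'grasp_force': 0.0, 'width': 0.09107274768445794}
```

Run:
```python
from h import *
a=np.load("top0.npy")
A=cv2.resize(a[255:335,165:265],(400,320),interpolation=cv2.INTER_CUBIC)
B=cv2.resize(a[175:255,370:470],(400,320),interpolation=cv2.INTER_CUBIC)
save("crop1.png",np.hstack([A,B]))
```

```text
(no output)
```

View pics/crop1.png

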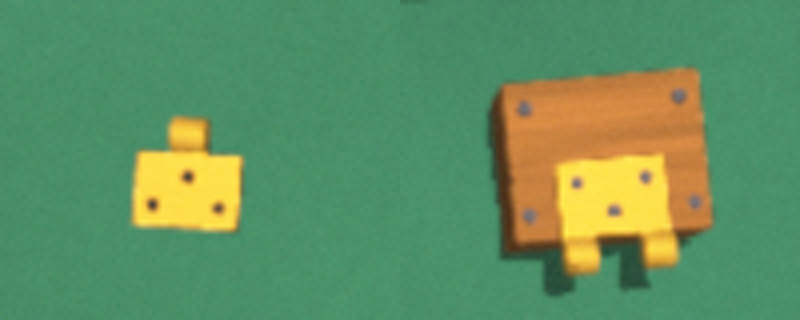

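View pics/side0.png

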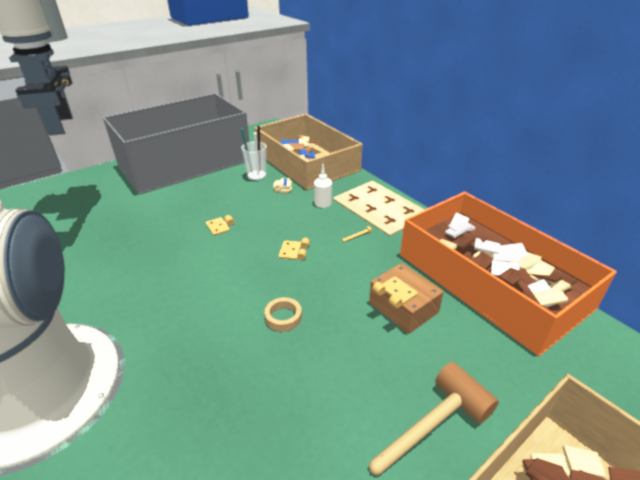

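```bash
cat >> h.py <<'E'
from scipy.spatial.transform import Rotation as Ro
def yawof(v): return np.degrees(np.arctan2(v[1],v[0]))
def delta(tcp,yaw,s=None):
    """shift (mm) & turn (deg) in tool axes to put TCP at tcp, pointing down, tool x along yaw+180k nearest"""
    s=s or env.state(); R=Ro.from_rotvec(s["tcp_rot"]); best=None
    for k in(0,180):
        T=Ro.from_matrix((Ro.from_euler('z',yaw+k,degrees=True)*Ro.from_euler('x',180,degrees=True)).as_matrix())
        w=np.degrees((R.inv()*T).as_rotvec())
        if best is None or np.linalg.norm(w)<np.linalg.norm(best): best=w
    return (1000*R.inv().apply(np.array(tcp)-s["ee_pos"])).round(1),best.round(2)
E
python3 - <<'E'
from h import *
c=cam("top")
f=lambda P,x0,y0:(np.array(P,float)+.5)/4-.5+[x0,y0]
L=toplane(c,f([(137,152),(243,156),(238,231),(133,226)],165,255),.006)
J=toplane(c,f([(103,86),(297,70),(311,228),(115,245)],370,175),.06)
for P in(L,J):
    print(P[:,:2].round(4).tolist(),P.mean(0).round(4),"sides",np.linalg.norm(P-np.roll(P,-1,0),axis=1).round(4),
     "yaw",yawof((P[0]-P[3])+(P[1]-P[2])), yawof((P[0]-P[1])+(P[3]-P[2]))-90)
kn=toplane(c,f([(188,133)],165,255),.015); print("leaf knuckle",kn)
kk=toplane(c,f([(182,255),(261,250)],370,175),.075); print("jamb kn",kk,kk.mean(0), "yaw",yawof(kk[0]-kk[1])-90)
s=env.state(); print(Ro.from_rotvec(s["tcp_rot"]).as_matrix().round(3))
w=cam("wrist");print("wrist cam",(-w[1].T@w[2]),"in tool",Ro.from_rotvec(s["tcp_rot"]).inv().apply(-w[1].T@w[2]-s["ee_pos"]),w[1])
y=yawof((L[0]-L[3])+(L[1]-L[2])); print(delta([*L.mean(0)[:2],.16],y))
E
```

```text
[[0.4751, 0.2798], [0.4712, 0.2187], [0.4283, 0.2223], [0.4327, 0.2826]] [0.4518 0.2508 0.006 ] sides [0.0612 0.043  0.0605 0.0424] yaw -4.336348155718232 -3.9295135996200514
[[0.6777, -0.1731], [0.6835, -0.2812], [0.5951, -0.2854], [0.5887, -0.1767]] [ 0.6362 -0.2291  0.06  ] sides [0.1082 0.0885 0.1089 0.0891] yaw 2.530522779085199 3.260258673818015
leaf knuckle [[0.48509313 0.24849309 0.015     ]]
jamb kn [[ 0.5808269  -0.21142225  0.075     ]
 [ 0.58238192 -0.25469755  0.075     ]] [ 0.58160441 -0.2330599   0.075     ] yaw 2.057934309290104
[[-0.936  0.351  0.   ]
 [ 0.351  0.936  0.   ]
 [-0.     0.    -1.   ]]
wrist cam [0.1405366  0.61506232 0.38501998] in tool [ 0.08441236  0.00023914 -0.18107977] [[ 3.50882273e-01  9.36419580e-01  5.53071243e-06]
 [ 8.94422717e-01 -3.35147535e-01  2.96115068e-01]
 [ 2.77289801e-01 -1.03896581e-01 -9.55152274e-01]]
(array([-334.9, -231.5,   43.9]), array([  0.  ,   0.  , -16.22]))
```

```bash
python3 -m handwheel '[[-1,-35,-24,4,0,0,-2],[-1,-70,-48,9,0,0,-4],[-1,-105,-72,14,0,0,-7],[-1,-140,-96,18,0,0,-10],[-1,-175,-120,23,0,0,-13],[-1,-210,-144,28,0,0,-16.2],[-1,-245,-168,32,0,0,-16.2],[-1,-280,-192,37,0,0,-16.2],[-1,-310,-214,41,0,0,-16.2],[-1,-335,-231.5,44,0,0,-16.2]]'
python3 - <<'E'
from h import *
s=env.state(); c=cam("wrist"); im=optics.grab_frame("wrist"); save("w1.png",im); np.save("w1.npy",im)
print(s["time"],s["ee_pos"],s["ft_force"])
for d in optics.cut_out("wrist","leaf")[:2]:
    r=cv2.minAreaRect(np.argwhere(d["pixels"])[:,::-1].astype(np.float32));print(d["p"],d["position"],r)
E
```

```text
time: 1.83
ee_pos: [0.453, 0.2484, 0.1598]
tcp_rot: [0.12, 3.139, -0.0]
ft_force: [0.8, 1.3, -0.5]
width: 0.0909
grasp_force: 0.0
1.8333 [0.45297415 0.2484234  0.15977945] [ 0.83613803  1.34638493 -0.51336686]
0.86 [221.8, 316.6] ((314.5480041503906, 228.7639923095703), (62.16587448120117, 64.62163543701172), 1.005086064338684)
```

View pics/w1.png

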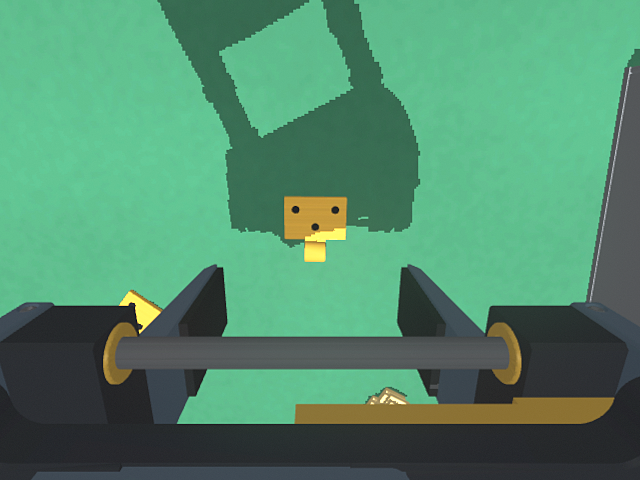

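The wrist view shows the single-knuckle leaf upright in the frame: plate columns 284–347, rows 197–240, knuckle below at (315, 252).

Run:
```python
from h import *
c=cam("wrist"); im=np.load("w1.npy")
P=toplane(c,[(284,196.5),(347,196.5),(346.5,240),(285,240)],.006)
print(P.round(4),P.mean(0),np.linalg.norm(P-np.roll(P,-1,0),axis=1).round(4))
# segment yellow precisely
h=cv2.cvtColor(im,cv2.COLOR_RGB2HSV)[170:275,270:365]
m=((h[...,0]<35)&(h[...,1]>90)).astype(np.uint8)
m=cv2.morphologyEx(m,cv2.MORPH_CLOSE,np.ones((5,5)))
pl=cv2.minAreaRect(np.argwhere(m[:66])[:,::-1].astype(np.float32)+[270,170]) if 0 else None
ys,xs=np.nonzero(m); 
for r in range(20,100,8):
    q=np.nonzero(m[r])[0]; 
    if len(q): print(r+170,q.min()+270,q.max()+270)
for x in range(14,80,6):
    q=np.nonzero(m[:,x])[0]
    if len(q): print("col",x+270,q.min()+170,q.max()+170)
```

```text
[[0.4304 0.2228 0.006 ]
 [0.4351 0.2823 0.006 ]
 [0.4783 0.2796 0.006 ]
 [0.4735 0.2193 0.006 ]] [0.45432317 0.25101497 0.006     ] [0.0597 0.0432 0.0605 0.0432]
198 284 346
206 284 346
214 284 346
222 284 345
230 284 345
238 285 345
246 305 325
254 304 325
col 284 196 237
col 290 196 238
col 296 196 238
col 302 196 238
col 308 196 261
col 314 197 261
col 320 197 261
col 326 197 239
col 332 197 239
col 338 197 239
col 344 197 239
```

Run:
```python
from h import *
s=env.state(); print(s["time"],s["ee_pos"],s["ft_force"],delta([.455,.251,.0265],-5.0))
```

```text
1.9333 [0.4543082  0.24714103 0.15955949] [ 0.48134622 -0.145711   -0.01222572] (array([ -0.3,   4. , 133.1]), array([-0.04,  0.03,  0.4 ]))
```

```bash
python3 -m handwheel '[[-1,0,3,25,0,0,0.5],[-1,0,3,50,0,0,0.5],[-1,0,3,63,0,0,0.5],[-1,0,3,63,0,0,0.5],[-1,0,3,63,0,0,0.5]]'
python3 - <<'E'
from h import *
s=env.state(); c=cam("wrist"); im=optics.grab_frame("wrist"); s2=env.state()
print(s["time"],s["ee_pos"],s2["ee_pos"],s2["joint_vel"].round(3))
save("w2.png",im[100:400,120:520])
h=cv2.cvtColor(im,cv2.COLOR_RGB2HSV)
m=((h[...,0]<35)&(h[...,1]>90)).astype(np.uint8); m[:,:225]=0; m[:,420:]=0; m[320:]=0
m=cv2.morphologyEx(m,cv2.MORPH_CLOSE,np.ones((7,7)))
n,l,st,_=cv2.connectedComponentsWithStats(m); k=1+np.argmax(st[1:,4]); print(st[k]); m=l==k
w=m.sum(1); rows=np.nonzero(w>0.8*w.max())[0]; r0,r1=rows[0],rows[-1]
xs=lambda r:(np.nonzero(m[r])[0].min()-.5,np.nonzero(m[r])[0].max()+.5)
A,B=xs(r0+6),xs(r1-6)
cl=int(A[0]+8),int(A[1]-8)
tp=[np.nonzero(m[:,q])[0].min()-.5 for q in cl]; bt=[np.nonzero(m[:,q])[0].max()+.5 for q in cl]
print(r0,r1,A,B,tp,bt)
P=toplane(c,[(A[0],tp[0]),(A[1],tp[1]),(B[1],bt[1]),(B[0],bt[0])],.006); print(P.round(4),P.mean(0).round(4),np.linalg.norm(P-np.roll(P,-1,0),axis=1).round(4))
y=yawof(P[1]-P[0]+P[2]-P[3])-90; print("yaw",y)
print(delta([P[:,0].mean()+.001,P[:,1].mean(),.0265],y))
E
```

```text
time: 2.35
ee_pos: [0.4516, 0.2541, 0.0969]
tcp_rot: [-0.133, -3.138, 0.001]
ft_force: [-0.0, 0.3, 0.4]
width: 0.0912
grasp_force: 0.0
2.35 [0.45164591 0.25409808 0.09686746] [0.45220643 0.25426172 0.09755911] [-0.001 -0.014 -0.01   0.    -0.001 -0.002]
[ 271  213   77   79 4576]
214 264 (np.float64(270.5), np.float64(346.5)) (np.float64(271.5), np.float64(345.5)) [np.float64(212.5), np.float64(212.5)] [np.float64(264.5), np.float64(264.5)]
[[0.4279 0.224  0.006 ]
 [0.4329 0.2831 0.006 ]
 [0.4762 0.2799 0.006 ]
 [0.4712 0.2196 0.006 ]] [0.4521 0.2516 0.006 ] [0.0593 0.0435 0.0604 0.0435]
yaw -4.81304942230085
(array([-1. , -2.6, 71.1]), array([ 0.01,  0.02, -0.02]))
```

View pics/w2.png

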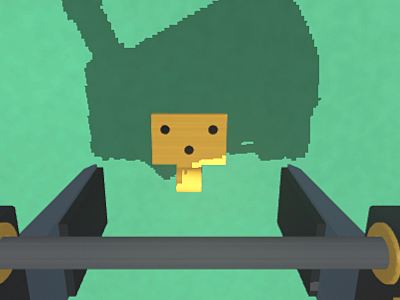

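The leaf is centred at (308, 238) between the open fingers, square to them; descending and closing.

```bash
python3 -m handwheel '[[-1,-1.5,-2.6,25,0,0,0],[-1,-1.5,-2.6,48,0,0,0],[-1,-1.5,-2.6,60,0,0,0],[-1,-1.5,-2.6,67,0,0,0],[-1,-1.5,-2.6,70.5,0,0,0],[-1,-1.5,-2.6,70.5,0,0,0],[-1,-1.5,-2.6,70.5,0,0,0]]' && python3 -m handwheel '[[0.4,0,0,0,0,0,0],[0.4,0,0,0,0,0,0],[0.4,0,0,0,0,0,0],[0.4,0,0,0,0,0,0],[0.4,0,0,0,0,0,0],[0.4,0,0,0,0,0,0]]'
```

```text
time: 2.98
ee_pos: [0.4539, 0.2514, 0.0273]
tcp_rot: [0.133, 3.138, 0.001]
ft_force: [0.1, -0.1, -0.1]
width: 0.0912
grasp_force: 0.0
time: 3.48
ee_pos: [0.4534, 0.2511, 0.0265]
tcp_rot: [0.133, 3.139, 0.0]
ft_force: [0.2, -0.1, -0.6]
width: 0.054
grasp_force: 0.0
```

Run:
```python
from h import *
s=env.state(); print(s["width"],s["grasp_force"],s["ee_pos"])
im=optics.grab_frame("wrist"); b=optics.grab_frame("side")
save("w3.png",np.hstack([im[150:450,120:520],cv2.resize(b[170:270,155:285],(390,300))]))
```

```text
0.05403977365629428 0.0 [0.45337589 0.25109005 0.02649706]
```

View pics/w3.png

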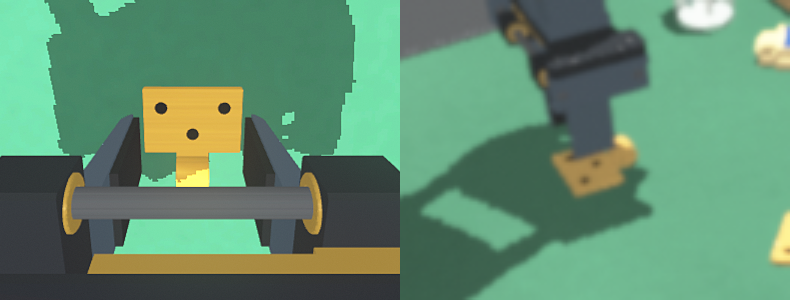

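Run:
```python
from h import *
s=env.state(); print(s["time"],s["width"],s["grasp_force"],s["ee_pos"],env.tip_reach)
c=cam("wrist"); R=Ro.from_rotvec(s["tcp_rot"])
for z in(.025,0):
  for y in(-.027,.027):
    for x in(-.016,.016): print(z,y,x,(proj(c,s["ee_pos"]+R.apply([x,y,z]))[0]-[120,150]).round())
im=optics.grab_frame("wrist"); np.save("w4.npy",im)
print(env.state()["width"])
K,Rc,t=c; print("depth of TCP",(Rc@s["ee_pos"]+t)[2], "cam",-Rc.T@t)
```

```text
3.5833 0.045846230470511444 0.0 [0.45333279 0.25107433 0.02641114] 0.025
0.025 -0.027 -0.016 [149. 143.]
0.025 -0.027 0.016 [147.  95.]
0.025 0.027 -0.016 [234. 143.]
0.025 0.027 0.016 [236.  95.]
0 -0.027 -0.016 [144. 162.]
0 -0.027 0.016 [141. 110.]
0 0.027 -0.016 [239. 162.]
0 0.027 0.016 [241. 110.]
0.04247558679279062
depth of TCP 0.1979582788645483 cam [0.36934773 0.258467   0.20752734]
```

Run:
```python
from h import *
im=np.load("w4.npy"); save("w4.png",cv2.resize(im[220:400,215:415],(800,720))[:600])
c=cam("wrist"); print(c[0])
```

```text
[[356.73469371   0.         311.79442803]
 [  0.         356.73469371 238.24293576]
 [  0.           0.           1.        ]]
```

View pics/w4.png

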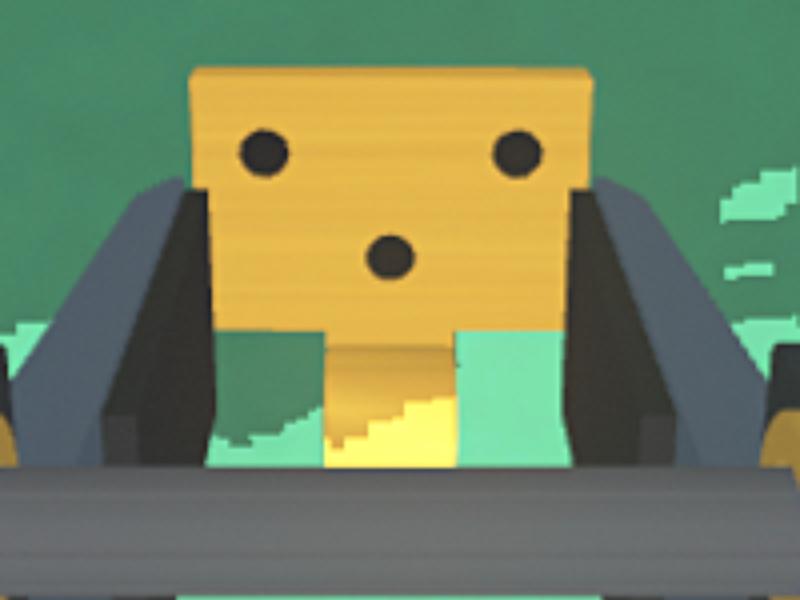

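```bash
python3 - <<'E'
from h import *
c=cam("side")
for z in(0,.01,.02,.03,.04,.05): print(z,((proj(c,[[.438,.224,z],[.47,.224,z]])-[155,170])*3+[400,0]).round().tolist())
print(env.state()["joints"])
E
python3 -m handwheel '[[-1,0,0,0,0,0,0],[-1,0,0,0,0,0,0],[-1,0,0,0,0,0,0],[-1,0,0,0,0,0,0],[-1,0,0,0,0,0,0],[-1,0,0,0,0,0,0],[-1,0,0,0,0,0,0]]'
```

```text
0 [[584.0, 190.0], [619.0, 177.0]]
0.01 [[582.0, 180.0], [617.0, 167.0]]
0.02 [[580.0, 170.0], [616.0, 157.0]]
0.03 [[578.0, 160.0], [614.0, 147.0]]
0.04 [[576.0, 150.0], [612.0, 137.0]]
0.05 [[574.0, 140.0], [611.0, 127.0]]
[ 3.90494035e-01  5.99117569e-01  1.78556558e+00 -1.14648465e-05
  7.56973002e-01 -1.09550593e+00]
time: 4.22
ee_pos: [0.4533, 0.2511, 0.0264]
tcp_rot: [-0.133, -3.139, 0.0]
ft_force: [0.5, 0.3, 0.6]
width: 0.0857
grasp_force: 0.0
```

Both cameras put the fingertips at z≈0.038–0.04 rather than 0.0015 as the stated tip reach implies, so I'll descend further in careful steps while watching the force.

```bash
python3 -m handwheel '[[-1,0,0,8,0,0,0],[-1,0,0,16,0,0,0],[-1,0,0,22,0,0,0],[-1,0,0,27,0,0,0],[-1,0,0,30,0,0,0],[-1,0,0,30,0,0,0],[-1,0,0,30,0,0,0]]'
python3 - <<'E'
from h import *
s=env.state(); c=cam("wrist"); im=optics.grab_frame("wrist"); b=optics.grab_frame("side")
print(s["ee_pos"],s["width"],s["ft_force"])
save("w5.png",np.hstack([im[150:450,120:520],cv2.resize(b[170:270,155:285],(390,300))]))
E
```

```text
time: 4.8
ee_pos: [0.4532, 0.251, -0.0038]
tcp_rot: [-0.133, -3.138, 0.0]
ft_force: [0.0, -0.6, 0.2]
width: 0.0911
grasp_force: 0.0
[ 0.45324538  0.25104184 -0.00380315] 0.09112727706400633 [ 0.00518679 -0.61607878  0.18357957]
```

View pics/w5.png

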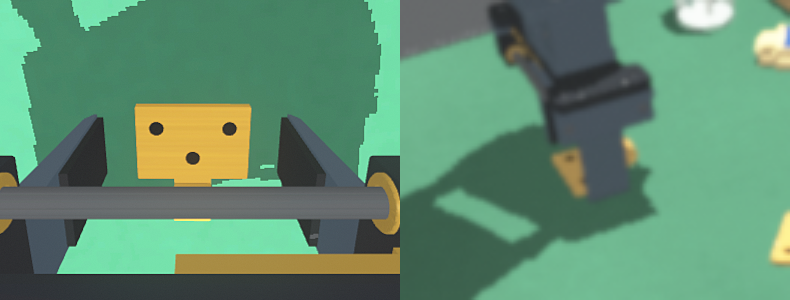

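```bash
python3 - <<'E'
from h import *
c=cam("side")
for z in(0,.005,.01): print(z,((proj(c,[[.437,.2055,z],[.469,.203,z]])-[155,170])*3+[400,0]).round().tolist())
E
python3 -m handwheel '[[-1,0,0,2,0,0,0],[-1,0,0,4,0,0,0],[-1,0,0,5,0,0,0],[-1,0,0,5,0,0,0],[-1,0,0,5,0,0,0]]'
```

```text
0 [[592.0, 201.0], [629.0, 189.0]]
0.005 [[591.0, 196.0], [628.0, 184.0]]
0.01 [[590.0, 191.0], [628.0, 179.0]]
time: 5.32
ee_pos: [0.4533, 0.2511, -0.0086]
tcp_rot: [-0.133, -3.139, 0.0]
ft_force: [0.6, 0.3, 0.0]
width: 0.0914
grasp_force: 0.0
```

```bash
python3 -m handwheel '[[0.8,0,0,0,0,0,0],[0.8,0,0,0,0,0,0],[0.8,0,0,0,0,0,0],[0.8,0,0,0,0,0,0],[0.8,0,0,0,0,0,0],[0.8,0,0,0,0,0,0],[0.8,0,0,0,0,0,0],[0.8,0,0,0,0,0,0]]'
```

```text
time: 5.98
ee_pos: [0.4534, 0.2511, -0.0085]
tcp_rot: [0.133, 3.139, 0.0]
ft_force: [-0.7, 0.8, -0.0]
width: 0.0593
grasp_force: 30.0
```

Gripped at 59 mm, 30 N. Lifting slightly, then working out the shift to a viewing pose above the jamb.

```bash
python3 -m handwheel '[[0.8,0,0,-3,0,0,0],[0.8,0,0,-10,0,0,0],[0.8,0,0,-25,0,0,0],[0.8,0,0,-50,0,0,0],[0.8,0,0,-80,0,0,0],[0.8,0,0,-110,0,0,0],[0.8,0,0,-140,0,0,0],[0.8,0,0,-155,0,0,0],[0.8,0,0,-160,0,0,0],[0.8,0,0,-160,0,0,0]]'
python3 - <<'E'
from h import *
print(delta([.62,-.235,.15],2.9))
E
```

```text
time: 6.82
ee_pos: [0.4538, 0.2513, 0.1527]
tcp_rot: [0.133, 3.137, 0.002]
ft_force: [0.1, 0.5, -1.3]
width: 0.0595
grasp_force: 30.0
(array([-206.8, -470.5,    2.6]), array([ 0.05,  0.12, -7.76]))
```

```bash
python3 -m handwheel '[[0.8,-6,-14,0,0,0,0],[0.8,-18,-40,0,0,0,0],[0.8,-32,-72,0,0,0,-1],[0.8,-46,-105,0,0,0,-2],[0.8,-60,-138,0,0,0,-3],[0.8,-74,-170,0,0,0,-4],[0.8,-88,-203,0,0,0,-5],[0.8,-102,-236,0,0,0,-6],[0.8,-117,-268,0,0,0,-7],[0.8,-132,-300,0,0,0,-7.8]]' && python3 -m handwheel '[[0.8,-14,-33,0,0,0,0],[0.8,-28,-66,0,0,0,0],[0.8,-42,-99,0,0,0,0],[0.8,-54,-130,0,0,0,0],[0.8,-64,-152,0,0,0,0],[0.8,-70,-162,0,0,0,0],[0.8,-72,-166,0,0,0,0],[0.8,-72,-166,0,0,0,0],[0.8,-72,-166,0,0,0,0],[0.8,-72,-166,0,0,0,0]]'
python3 - <<'E'
from h import *
s=env.state(); c=cam("wrist"); im=optics.grab_frame("wrist"); s2=env.state()
print(s["ee_pos"],s2["ee_pos"],s["width"])
np.save("w6.npy",im); np.savez("c6.npz",K=c[0],R=c[1],t=c[2],ee=s["ee_pos"],rot=s["tcp_rot"])
save("w6.png",cv2.resize(im[90:390,120:520],(800,600)))
E
```

```text
time: 7.65
ee_pos: [0.5587, -0.0607, 0.1497]
tcp_rot: [0.082, -3.138, -0.001]
ft_force: [1.1, -0.0, -0.3]
width: 0.0602
grasp_force: 30.0
time: 8.48
ee_pos: [0.6392, -0.2199, 0.1509]
tcp_rot: [0.082, -3.139, -0.001]
ft_force: [-0.3, 0.1, -1.3]
width: 0.0593
grasp_force: 30.0
[ 0.6391997  -0.21987702  0.15089407] [ 0.63937445 -0.21993978  0.15117948] 0.059296157532060606
```

View pics/w6.png

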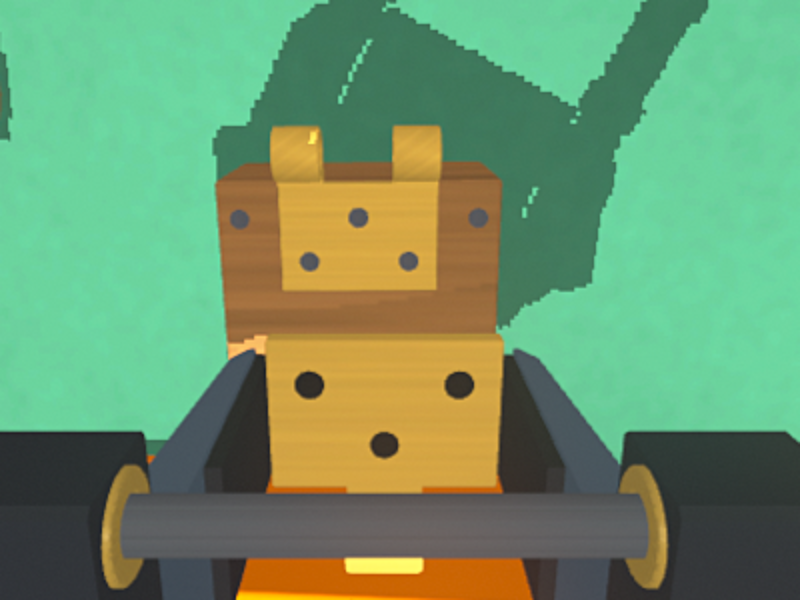

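The wrist view shows the jamb (front top edge at crop (217,182)–(499,181), gap between knuckles at crop column 357, row 150) and the held leaf flat in the jaws (crop columns 267–503, front edge at row 487).

Run:
```python
from h import *
d=np.load("c6.npz"); c=(d["K"],d["R"],d["t"]); ee=d["ee"]; R=Ro.from_rotvec(d["rot"])
f=lambda P:np.array(P,float)/2+[119.75,89.75]
yT=R.as_matrix()[:,0]; print("tool fwd yaw",yawof(-yT))
# camera frame: image col right -> ?
F=toplane(c,f([(217,182),(499,181),(497,332),(227,335)]),.06); print("jamb front edge",F[:2].round(4).tolist(),"len",np.linalg.norm(F[1]-F[0]),"yaw",yawof(F[1]-F[0])-90,"mid",F[:2].mean(0))
Pl=toplane(c,f([(278,181),(437,181),(436,290),(283,290)]),.066);print("plate",Pl.round(4).tolist(),"yaw",yawof(Pl[2]-Pl[3])-90)
k=toplane(c,f([(322,145),(393,145)]),.079); ko=toplane(c,f([(271,145),(441,145)]),.079); print("gap",np.linalg.norm(k[1]-k[0]),np.linalg.norm(ko[1]-ko[0]),k.mean(0),ko.mean(0),"yaw",yawof(ko[1]-ko[0])-90)
H=[]
for z in(ee[2]+.0145,):
    H=toplane(c,f([(267,340),(503,340),(499,487),(272,487)]),z)
    print("held",np.linalg.norm(H-np.roll(H,-1,0),axis=1).round(4)); Ht=R.inv().apply(H-ee); print((1000*Ht).round(1).tolist(), (1000*Ht.mean(0)).round(1))
kk=toplane(c,f([(345,570),(423,570)]),ee[2]+.0185+.007); print("held knuckle",(1000*R.inv().apply(kk-ee)).round(1).tolist())
```

```text
tool fwd yaw 2.989477829794255
jamb front edge [[0.5967, -0.2854, 0.06], [0.5908, -0.1783, 0.06]] len 0.10718882273316091 yaw 3.2000959953495425 mid [ 0.59375373 -0.23184771  0.06      ]
plate [[0.5943, -0.2614, 0.066], [0.5912, -0.2024, 0.066], [0.6334, -0.1996, 0.066], [0.6365, -0.2591, 0.066]] yaw 2.9904648094205726
gap 0.024729534096478413 0.05921136896612292 [ 0.57841118 -0.2320086   0.079     ] [ 0.57843841 -0.23252809  0.079     ] yaw 2.999832742019777
held [0.0588 0.0418 0.0605 0.0418]
[[21.4, -28.9, -14.5], [21.4, 29.9, -14.5], [-20.4, 30.9, -14.5], [-20.3, -29.6, -14.5]] [  0.5   0.6 -14.5]
held knuckle [[-38.0, -9.8, -25.6], [-38.0, 10.4, -25.5]]
```

Run:
```python
from h import *
s=env.state(); print(s["ee_pos"]); print(delta([.521,-.236,.151],3.0), delta([.521,-.236,.0515],3.0))
```

```text
[ 0.63937445 -0.21993978  0.15117948]
(array([119.1,  -9.9,   0.3]), array([ 0.03, -0.04, -0.01])) (array([119. ,  -9.9,  99.8]), array([ 0.03, -0.04, -0.01]))
```

```bash
python3 -m handwheel '[[0.8,15,-1,0,0,0,0],[0.8,45,-4,0,0,0,0],[0.8,80,-7,0,0,0,0],[0.8,105,-10,0,0,0,0],[0.8,119,-10,10,0,0,0],[0.8,119,-10,30,0,0,0],[0.8,119,-10,50,0,0,0],[0.8,119,-10,70,0,0,0],[0.8,119,-10,85,0,0,0],[0.8,119,-10,95,0,0,0]]' && python3 -m handwheel '[[0.8,0,0,4,0,0,0],[0.8,0,0,4,0,0,0],[0.8,0,0,4,0,0,0]]'
python3 - <<'E'
from h import *
s=env.state(); c=cam("wrist"); im=optics.grab_frame("wrist"); b=optics.grab_frame("side"); t=optics.grab_frame("top")
print(s["ee_pos"], delta([.5509,-.2345,.0515],3.0))
np.save("w7.npy",im); np.savez("c7.npz",K=c[0],R=c[1],t=c[2],ee=s["ee_pos"],rot=s["tcp_rot"])
save("w7.png",np.hstack([im[220:440,180:440],np.zeros((220,2,3),np.uint8)]).repeat(2,0).repeat(2,1)[:, :520])
A=cv2.resize(im[240:440,190:440],(500,400)); B=cv2.resize(b[240:340,360:460],(300,300)); C=cv2.resize(t[200:275,380:455],(300,300))
save("w7.png",np.hstack([cv2.copyMakeBorder(A,0,200,0,0,cv2.BORDER_CONSTANT),np.vstack([B,C])]))
E
```

```text
time: 9.37
ee_pos: [0.5208, -0.2362, 0.0552]
tcp_rot: [0.082, -3.139, -0.001]
ft_force: [-0.0, 1.2, -1.3]
width: 0.0595
grasp_force: 30.0
time: 9.62
ee_pos: [0.5219, -0.2372, 0.053]
tcp_rot: [-0.081, 3.14, -0.001]
ft_force: [0.6, -0.0, -2.5]
width: 0.0595
grasp_force: 30.0
[ 0.52186507 -0.23716714  0.05301959] (array([-29. ,   1.4,   1.8]), array([-0.05,  0.07, -0.05]))
```

View pics/w7.png

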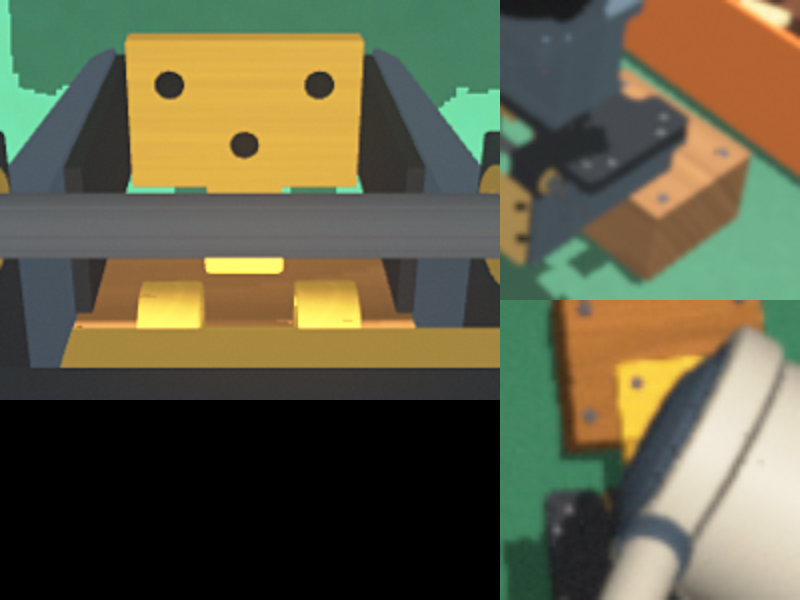

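Run:
```python
from h import *
d=np.load("c7.npz"); c=(d["K"],d["R"],d["t"]); ee=d["ee"]
im=np.load("w7.npy"); 
# row profiles in luminance along columns: held knuckle col 312, fixed knuckles cols 275, 353 ; block edge col 240,395
for col in(300,312,322,274,280,345,352,360): print(col,[tuple(int(v) for v in im[r,col]) for r in ((range(370,386)) if 293<col<331 else range(375,388))][::1] if col in(312,280,352) else "")
for col in(232,236,392,396): print(col,[tuple(int(v) for v in im[r,col]) for r in range(394,406)])
a=np.linspace(0,2*np.pi,721); u=np.array([np.cos(np.radians(3)),np.sin(np.radians(3))])
def sil(xy,z): 
    P=np.c_[xy[0]+.01*np.cos(a)*u[0],xy[1]+.01*np.cos(a)*u[1],z+.01*np.sin(a)]; v=proj(c,P)[:,1]; return v.min().round(2),v.max().round(2)
h=ee[:2]+.0315*u; print("held predicted",sil(h,ee[2]+.0185))
for X in(.580,.581,.582,.583,.584):
    hp=np.array([X,-.2324]); print(X,"fixed",sil(hp,.07),"face edge",proj(c,[*(hp+.0105*u),.06])[0],"edge at col ends")
```

```text
300 
312 [(255, 255, 120), (255, 254, 116), (255, 253, 116), (255, 253, 113), (255, 253, 115), (255, 255, 113), (255, 237, 92), (128, 81, 53), (143, 99, 58), (146, 101, 61), (144, 99, 58), (143, 101, 57), (144, 101, 58), (148, 102, 61), (152, 105, 61), (150, 105, 60)]
322 
274 
280 [(147, 104, 62), (147, 105, 61), (145, 104, 58), (146, 103, 60), (146, 101, 61), (158, 116, 62), (177, 141, 60), (180, 143, 63), (184, 146, 64), (188, 147, 64), (198, 155, 65), (209, 166, 68), (220, 173, 70)]
345 
352 [(145, 101, 60), (144, 99, 60), (145, 101, 58), (149, 104, 58), (153, 108, 61), (164, 126, 61), (175, 137, 59), (178, 138, 63), (181, 141, 61), (187, 147, 63), (198, 153, 68), (210, 161, 68), (219, 169, 71)]
360 
232 [(58, 57, 58), (58, 57, 59), (94, 73, 57), (141, 98, 55), (135, 95, 57), (135, 96, 56), (169, 118, 66), (220, 148, 83), (247, 180, 98), (247, 178, 96), (182, 143, 67), (163, 133, 62)]
236 [(69, 56, 49), (108, 80, 55), (130, 93, 57), (139, 97, 56), (132, 92, 54), (135, 95, 54), (169, 117, 64), (221, 148, 85), (244, 178, 96), (245, 177, 95), (181, 141, 65), (161, 132, 59)]
392 [(61
[... 260 characters left out ...]
, 92, 84), (160, 118, 81), (215, 152, 93), (255, 188, 96), (255, 185, 95), (191, 146, 68), (161, 132, 60)]
held predicted (np.float64(336.16), np.float64(375.83))
0.58 fixed (np.float64(375.98), np.float64(415.2)) face edge [314.24687923 397.70164986] edge at col ends
0.581 fixed (np.float64(377.45), np.float64(416.68)) face edge [314.15607192 399.08366306] edge at col ends
0.582 fixed (np.float64(378.93), np.float64(418.15)) face edge [314.06551808 400.46181857] edge at col ends
0.583 fixed (np.float64(380.39), np.float64(419.62)) face edge [313.97521666 401.83613253] edge at col ends
0.584 fixed (np.float64(381.85), np.float64(421.08)) face edge [313.8851666  403.20662098] edge at col ends
```

The wrist view shows the held knuckle (crop 205–284, front row 272) just behind the gap (crop 204–294), needing about +1.3 mm sideways and 28.5 mm forward. Advancing half-way and letting it settle.

```bash
python3 -m handwheel '[[0.8,-3,0.5,0.5,0,0,0],[0.8,-6,1,1,0,0,0],[0.8,-9,1,1,0,0,0],[0.8,-10,1,1,0,0,0],[0.8,-10,1,1,0,0,0],[0.8,-10,1,1,0,0,0],[0.8,-10,1,1,0,0,0],[0.8,-10,1,1,0,0,0],[0.8,-10,1,1,0,0,0],[0.8,-10,1,1,0,0,0]]'
python3 - <<'E'
from h import *
s=env.state(); print(s["time"],s["ee_pos"],s["joint_vel"].round(4),delta([.550,-.2344,.0515],3.0))
optics.grab_frame("wrist");s=env.state(); print(s["ee_pos"],delta([.550,-.2344,.0515],3.0))
E
```

```text
time: 10.6
ee_pos: [0.5314, -0.2357, 0.0514]
tcp_rot: [0.081, -3.14, -0.0]
ft_force: [-0.5, -0.1, -2.1]
width: 0.06
grasp_force: 30.0
10.6 [ 0.5314127  -0.23570419  0.05142824] [-0.0018  0.0015 -0.0005  0.      0.0007 -0.0007] (array([-18.6,   0.3,  -0.1]), array([ 0.  , -0.  , -0.06]))
[ 0.53146777 -0.23569468  0.0514265 ] (array([-18.6,   0.3,  -0.1]), array([ 0.  , -0.  , -0.06]))
```

Settled (51.4 mm, on line). Now advance slowly, stopping a few mm short of the final pose.

```bash
python3 -m handwheel '[[0.8,-2,0.3,0,0,0,0],[0.8,-4,0.3,0,0,0,0],[0.8,-6,0.3,0,0,0,0],[0.8,-8,0.3,0,0,0,0],[0.8,-10,0.3,0,0,0,0],[0.8,-12,0.3,0,0,0,0],[0.8,-13,0.3,0,0,0,0],[0.8,-14,0.3,0,0,0,0],[0.8,-14,0.3,0,0,0,0],[0.8,-14,0.3,0,0,0,0]]' && python3 -m handwheel '[[0.8,0,0,0,0,0,0],[0.8,0,0,0,0,0,0],[0.8,0,0,0,0,0,0],[0.8,0,0,0,0,0,0]]'
python3 - <<'E'
from h import *
s=env.state(); c=cam("wrist"); im=optics.grab_frame("wrist")
print(s["ee_pos"],delta([.550,-.2344,.0515],3.0))
np.save("w8.npy",im); np.savez("c8.npz",K=c[0],R=c[1],t=c[2],ee=s["ee_pos"],rot=s["tcp_rot"])
g=cv2.cvtColor(im,cv2.COLOR_RGB2HSV)
for r in range(372,404,3): print(r,''.join('#' if v>150 else '.' for v in im[r,230:400,0]))
for col in(240,280,300,312,352,385): print(col,[tuple(int(v) for v in im[r,col]) for r in range(370,404,1)] if col in(312,) else [int(im[r,col,0]) for r in range(370,404)])
E
```

```text
time: 11.48
ee_pos: [0.5454, -0.2346, 0.0514]
tcp_rot: [0.081, -3.14, -0.0]
ft_force: [0.7, 1.2, -1.3]
width: 0.0593
grasp_force: 30.0
time: 11.82
ee_pos: [0.5454, -0.2347, 0.0514]
tcp_rot: [0.081, -3.141, -0.0]
ft_force: [0.3, -0.7, -1.3]
width: 0.0595
grasp_force: 30.0
[ 0.54541268 -0.23468024  0.05142859] (array([-4.6,  0.1, -0. ]), array([-0.  ,  0.  , -0.06]))
372 .............##########################################################################################################################################...................
375 ............#############################################################################################################################################.................
378 ...........###############################################################################################################################################................
381 ..........################################################################################################################################################................
384 .........###################
[... 1925 characters left out ...]
 115), (255, 253, 121), (255, 253, 118), (255, 253, 113), (255, 253, 116), (255, 253, 117), (255, 253, 117), (255, 254, 115), (255, 255, 115), (255, 239, 123), (154, 149, 172), (171, 163, 170), (173, 164, 167), (172, 164, 167), (173, 166, 168), (174, 166, 169), (172, 164, 167), (173, 166, 169), (170, 163, 167), (162, 156, 172), (240, 206, 167), (255, 255, 116)]
352 [241, 230, 255, 255, 255, 255, 255, 255, 255, 255, 255, 255, 255, 255, 255, 255, 255, 255, 255, 255, 255, 255, 255, 255, 255, 255, 255, 255, 255, 255, 255, 255, 255, 255]
385 [68, 69, 70, 69, 71, 70, 69, 69, 66, 64, 61, 57, 66, 102, 126, 188, 198, 230, 234, 230, 139, 157, 192, 218, 245, 255, 251, 248, 248, 249, 251, 251, 252, 251]
```

```bash
python3 -m handwheel '[[0.8,-1,0.1,0,0,0,0],[0.8,-2,0.1,0,0,0,0],[0.8,-3,0.1,0,0,0,0],[0.8,-3.5,0.1,0,0,0,0],[0.8,-4,0.1,0,0,0,0],[0.8,-4.3,0.1,0,0,0,0],[0.8,-4.3,0.1,0,0,0,0],[0.8,-4.3,0.1,0,0,0,0],[0.8,-4.3,0.1,0,0,0,0],[0.8,-4.3,0.1,0,0,0,0]]'
python3 - <<'E'
from h import *
s=env.state(); c=cam("wrist"); im=optics.grab_frame("wrist")
print(s["ee_pos"],s["ft_force"],delta([.550,-.2344,.0515],3.0))
np.save("w9.npy",im); np.savez("c9.npz",K=c[0],R=c[1],t=c[2],ee=s["ee_pos"],rot=s["tcp_rot"])
save("w9.png",cv2.resize(im[310:410,225:400],None,fx=4.5,fy=4.5,interpolation=cv2.INTER_CUBIC))
E
```

```text
time: 12.7
ee_pos: [0.5497, -0.2343, 0.0514]
tcp_rot: [0.081, -3.14, 0.0]
ft_force: [-0.3, 0.6, -2.3]
width: 0.0594
grasp_force: 30.0
[ 0.54971815 -0.23433658  0.05142521] [-0.27837342  0.57084835 -2.33890402] (array([-0.3, -0.1, -0.1]), array([-0.  ,  0.  , -0.06]))
```

View pics/w9.png

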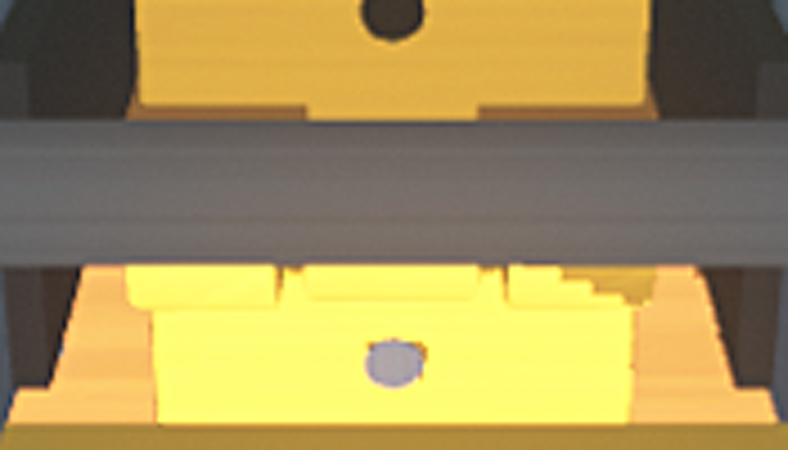

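The knuckle sits centred in the gap (crop 303–480 between 280 and 507) with no contact force, about 1 mm short (rows 297 vs 304). A last small nudge forward, then hand-in.

```bash
python3 -m handwheel '[[0.8,-0.3,0,-0.1,0,0,0],[0.8,-0.6,0,-0.1,0,0,0],[0.8,-0.7,0,-0.1,0,0,0],[0.8,-0.7,0,-0.1,0,0,0],[0.8,-0.7,0,-0.1,0,0,0],[0.8,-0.7,0,-0.1,0,0,0],[0.8,-0.7,0,-0.1,0,0,0],[0.8,-0.7,0,-0.1,0,0,0]]'
python3 - <<'E'
from h import *
im=optics.grab_frame("wrist"); a=np.load("w9.npy")
for n,i in(("before",a),("now",im)):
    print(n,"held",[int(v) for v in i[370:384,305,1]],"fixed",[int(v) for v in i[370:384,275,1]])
s=env.state(); print(s["ee_pos"],s["ft_force"],s["moment"],s["grasp_force"],s["joint_vel"].round(4))
E
```

```text
time: 13.42
ee_pos: [0.5505, -0.2343, 0.0515]
tcp_rot: [-0.081, 3.141, -0.0]
ft_force: [-0.1, 0.6, -2.7]
width: 0.0593
grasp_force: 30.0
before held [255, 254, 252, 252, 251, 248, 239, 255, 253, 253, 254, 254, 253, 253] fixed [255, 254, 253, 253, 253, 253, 252, 249, 242, 254, 253, 254, 253, 253]
now held [255, 254, 252, 252, 251, 248, 239, 255, 254, 254, 254, 253, 253, 254] fixed [255, 254, 253, 253, 252, 251, 248, 244, 254, 254, 254, 253, 253, 254]
[ 0.55044184 -0.2342932   0.05152844] [-0.35469774  0.1128608  -1.15011066] [0.08263416 0.05027008 0.02087768] 29.99961107969284 [-0.0003  0.0002 -0.0003 -0.0006  0.0005 -0.    ]
```

```bash
python3 -c "
from workcell import env
print(env.hand_in())"
```

```text
the job is handed in; nothing more can be done
None
```

I handed the job in at about 13.5 s. The single-knuckle leaf is held at 30 N, flat and level with the block top. Its knuckle is centred in the gap, with its hole within about 0.6 mm of the axis of the fixed holes, and I felt no contact on the way in.

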